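# Change over the dial of a tool-handle marking machine

## Task

Change over the handle-marking machine. Turn its dial by the T-handle to bring each nest you need round to the open gap in the guard, take out the marked handles left on the dial and lay them flat in the wooden tray, and load every blank handle from the sloping bin into an empty nest of its own length, lying flat in the saddles with the ferrule towards the rim. When everything is in its place press the start button fully down and let it go; leave the other things on the bench alone.

Things in the scene. Friction and masses are not known exactly. Their poses are not given: they have to be found in the camera images.
- machine: bench marking machine, fixed; origin on the bench under the dial's axis; -x is its front. Base 390 mm square, 45 high. Clear guard roof over the dial, top 124 mm above the bench; open gap |y| < 78 mm from the front to x = 45 mm: only the nest pointing to -x can be loaded from above. Head on its column at x 190 to 340 mm, 250 high. White control box 70 mm square, 75 high, at x -100, y -230 mm
- dial: aluminium dial, 350 mm across, 12 thick; origin on its axis at the underside, 50 mm above the bench; z up. Turns about z both ways without end (friction 0.12 N m), stays where left. Nest k lies radially at k x 60 deg anticlockwise from its x axis. On the hub a black T-handle bar to turn it by: 80 mm along dial x, 22 wide, 38 high, its middle 105 mm above this origin
- nest0 (a point): long nest 0, rim end: where the origin (ferrule end) of a seated long handle belongs, 160 mm from the dial's axis, 38 mm above the dial's origin, 88 above the bench; the handle's middle is then 105 mm from the axis. 120 mm between end stops 20 mm high; two saddles, tops 12 mm above the plate, side ribs 12 mm higher, 36 mm apart; 46 mm free between the saddles for fingers
- nest1 (a point): short nest 1, rim end: where the origin (ferrule end) of a seated short handle belongs, 145 mm from the dial's axis, 38 mm above the dial's origin, 88 above the bench; the handle's middle is then 105 mm from the axis. 90 mm between end stops 20 mm high; two saddles, tops 12 mm above the plate, side ribs 12 mm higher, 36 mm apart; 34 mm free between the saddles for fingers
- nest2 (a point): long nest 2, rim end: where the origin (ferrule end) of a seated long handle belongs, 160 mm from the dial's axis, 38 mm above the dial's origin, 88 above the bench; the handle's middle is then 105 mm from the axis. 120 mm between end stops 20 mm high; two saddles, tops 12 mm above the plate, side ribs 12 mm higher, 36 mm apart; 46 mm free between the saddles for fingers
- nest3 (a point): short nest 3, rim end: where the origin (ferrule end) of a seated short handle belongs, 145 mm from the dial's axis, 38 mm above the dial's origin, 88 above the bench; the handle's middle is then 105 mm from the axis. 90 mm between end stops 20 mm high; two saddles, tops 12 mm above the plate, side ribs 12 mm higher, 36 mm apart; 34 mm free between the saddles for fingers
- nest4 (a point): long nest 4, rim end: where the origin (ferrule end) of a seated long handle belongs, 160 mm from the dial's axis, 38 mm above the dial's origin, 88 above the bench; the handle's middle is then 105 mm from the axis. 120 mm between end stops 20 mm high; two saddles, tops 12 mm above the plate, side ribs 12 mm higher, 36 mm apart; 46 mm free between the saddles for fingers
- nest5 (a point): short nest 5, rim end: where the origin (ferrule end) of a seated short handle belongs, 145 mm from the dial's axis, 38 mm above the dial's origin, 88 above the bench; the handle's middle is then 105 mm from the axis. 90 mm between end stops 20 mm high; two saddles, tops 12 mm above the plate, side ribs 12 mm higher, 36 mm apart; 34 mm free between the saddles for fingers
- blank_long1: blank (unmarked) long beech handle, 110 mm long, octagonal, 28 mm over flats, brass ferrule 20 mm across at one end. Origin at the centre of the ferrule's end face, x pointing out of that end (middle at x = -55 mm). About 70 g. Starts in the bin, ferrule down the slope; may be absent (None)
- blank_long2: blank (unmarked) long beech handle, 110 mm long, octagonal, 28 mm over flats, brass ferrule 20 mm across at one end. Origin at the centre of the ferrule's end face, x pointing out of that end (middle at x = -55 mm). About 70 g. Starts in the bin, ferrule down the slope; may be absent (None)
- blank_short1: blank (unmarked) short beech handle, 80 mm long, octagonal, 28 mm over flats, brass ferrule 20 mm across at one end. Origin at the centre of the ferrule's end face, x pointing out of that end (middle at x = -40 mm). About 55 g. Starts in the bin, ferrule down the slope; may be absent (None)
- blank_short2: blank (unmarked) short beech handle, 80 mm long, octagonal, 28 mm over flats, brass ferrule 20 mm across at one end. Origin at the centre of the ferrule's end face, x pointing out of that end (middle at x = -40 mm). About 55 g. Starts in the bin, ferrule down the slope; may be absent (None)
- marked_long: marked long beech handle, 110 mm long, octagonal, 28 mm over flats, brass ferrule 20 mm across at one end; two dark rings round its waist. Origin at the centre of the ferrule's end face, x pointing out of that end (middle at x = -55 mm). About 70 g. Starts in a nest of its length; may be absent (None)
- marked_short: marked short beech handle, 80 mm long, octagonal, 28 mm over flats, brass ferrule 20 mm across at one end; two dark rings round its waist. Origin at the centre of the ferrule's end face, x pointing out of that end (middle at x = -40 mm). About 55 g. Starts in a nest of its length; may be absent (None)
- bin: plywood bin, fixed, 208 mm wide (y), 248 along the slope, on a low stand, rising 8 deg towards +x; origin on the bench; the floor is 60 mm above the bench at the front edge, 121 mm to -x of the origin. Four compartments 95 mm wide, walls 28 mm high: two 100 mm long in front for short handles, two 130 mm long behind for long ones. Handles in it lie along the slope, tilted 8 deg
- tray: wooden tray for finished handles, loose, 0.6 kg: 210 (x) x 130 (y) x 38 mm outside, walls and floor 6 mm; origin under its centre
- start (a joint): travel of the start button in m, 0 up to 0.006 fully down; its spring takes about 5 N to the bottom and brings it back up
- start_top (a point): centre of the top of the start button, 28 mm across, on the control box; pressed straight down
- hammer: bystander: brass-headed hammer on the bench, lying, 210 mm long, brass head 115 mm wide; leave it alone
- file: bystander: hand file on the bench, lying, 240 mm long; leave it alone
- oil: bystander: oil bottle on the bench, upright, 48 mm across, 120 mm high; leave it alone
- wax: bystander: wax tin on the bench, upright, 70 mm across, 40 mm high; leave it alone
- mug: bystander: mug on the bench, upright, 80 mm across, 95 mm high; leave it alone
- offcut: bystander: wood offcut on the bench, lying, 190 x 45 x 32 mm; leave it alone

How it is judged:
By the outcome, as a careful person would: the job done as asked, in the order asked, and still so for the second after the job is handed in, with the robot touching nothing.
Of blank_long1, blank_long2, blank_short1, blank_short2 only 3 to 4 are there at a start; the rules pass over those that are not, and their reading is None.
Of marked_long, marked_short only 1 to 2 are there at a start; the rules pass over those that are not, and their reading is None.
At some moment in a run one of tray may be knocked a few centimetres aside while the robot is not near it.
Once in a run the grip may slacken for a moment while it holds something.
It also fails if it takes over 210 s, if anything falls off the work surface, if the arm or the gripper's body presses on something with over 40 N, if the wrist force passes 120 N, or if a joint passes its speed limit or range.

## Robot

A 6-joint arm with a two-finger parallel gripper is mounted at the origin on the work surface. World frame = base frame: x ahead of the robot, y to its left, z up, the work surface at z = 0. Lengths are in mm, angles in degrees, forces in N, time in s.
With the tool pointing down it reaches from about 350 to 850 mm from the base axis. Payload 8.1 kg.
Tool frame: the origin (TCP) lies at the very end of the fingers, on their centre line; the grasp point (between the pads) lies 19 mm behind it; z points along the fingers, y is the line along which they close (so a half turn about z gives the same grasp; the last joint's range is limited). The gripper opens to 85 mm and grips with 20 to 120 N. Pads are 22 mm wide; open, the fingers measure 114 mm over their backs; the gripper's body (76 mm by 85 mm) begins 54 mm behind the grasp point. The pads swing forward as they close: fully open they stand 13 mm farther back than shut.
Start: joints at [-78.461, 7.471, 85.268, -0, 87.261, -4.893], TCP at [169.751, -575.491, 231.292] pointing down, gripper open.
Joint ranges: [-169.43, 169.43], [-51.17, 129.36], [1.28, 143.12], [-76.62, 256.62], [0, 156.53], [-152.29, 152.29]. Speed limits (degrees/s): [136.94, 136.94, 159.86, 180, 180, 180].

## Interface

Orientations are given as [roll, pitch, yaw] about the fixed x, y, z axes, in that order (R = Rz(yaw) Ry(pitch) Rx(roll)).
In Python, from bench import status, viewer, job gives the robot as it stands.
- The arm moves only by the tool arm_command, never from a script. Its argument "targets" is a list that holds one entry, the list of rows, each a list of 7 numbers: the shift along the world's x, y, z in m, then the turn, a rotation vector about the world's x, y, z in rad, then the opening, from -1 (shut) to 1 (fully open). In form: [[[dx, dy, dz, rx, ry, rz, gripper], ...]]. A call has 1 to 10 rows; each row shifts and turns the commanded pose from where the row before left it; what a row does not reach is not made up. A row lasts 1/8 s, in which the tool goes at most 62.5 mm and 10.7 degrees, less where a joint would pass 70% of its speed; a pose out of reach is approached as far as the arm can. A call with a gripper value outside its range is refused whole. The fingers move at their own pace and stop on an object; "force" is the grip in N (left out, the last holds). Time passes only in rows, so rows that do not move let the fingers close. It gives the time, the measured TCP pose, the force, the opening and the grip force at its end, in the units of the state.
- status.sense(): the state, without advancing time (a new reading comes with each control period).
- viewer.snapshot(name): name is "scene" or "top"; returns the picture (420x560x3 uint8, red, green, blue); there is no depth.
- viewer.camera_model(name): a dict with "vertical_fov" (degrees; the focal length in pixels is half the picture's height over the tangent of half this angle, whatever the lens; pixels are square), "cx", "cy" (the principal point, pixels), "xyz" and "attitude" of the camera in the world. Camera axes: x right, y down, z forward; pixel columns grow to the right and rows downward; lengths in mm; the calibration is good to about 2 mm. A picture is of the moment at which its call begins. camera_model takes no time and is no camera call.
- job.hand_in(): hands the job in; it is judged then, once.
The state is a dict: "time": time; "joint_pos": joint angles; "qd": joint speeds; "joint_efforts": joint torques, N m; "tool_pos": TCP position; "tcp_rot": TCP orientation; "ft_force": force on the tool from outside, world axes, zero at the start; "wrist_torque": the same for the moment, N m; "finger_gap": finger opening in mm; "grip_force": force on a finger pad.
Only numpy, scipy, OpenCV 4.12 (cv2) and the standard library are available. Lean on these libraries where they do the work, as an engineer would, in place of code of your own. Each camera call takes 0.05 s, during which the arm holds its last target. There are 200 camera calls.

## Working session

There is one attempt and no reset: what is moved stays moved. The work goes in short steps, Python scripts to look and compute and a tool call to move; the robot and the scene stay as the last step left them, time stands still between calls to the robot, and variables do not carry over. Pictures are saved under pics/ and viewed, at most 14 in all, crops included, and the job is handed in when it is done.

Besides the shell and the picture viewer there is one more tool, called after ">>>" as name(argument=value, ...) on one line, values as JSON. arm_command: Moves the arm, as the interface text tells. Its arguments: {"type":"object","properties":{"targets":{"type":"array"},"force":{"type":"number"}},"required":["targets"]}

```bash
mkdir -p pics; ls
cat > h.py <<'E'
import numpy as np,cv2
from scipy.spatial.transform import Rotation as R
from bench import status,viewer,job
def snap(n,f):
    im=viewer.snapshot(n); cv2.imwrite('pics/'+f+'.png',cv2.cvtColor(im,cv2.COLOR_RGB2BGR)); return im
def cam(n):
    c=viewer.camera_model(n); return c
E
python3 - <<'E'
from h import *
for n in('scene','top'):
    im=snap(n,n+'0'); print(cam(n),im.shape)
print(status.sense())
E
```

```text
pics
{'vertical_fov': 42.3932461618162, 'cx': 283.9645968378331, 'cy': 214.13901612997137, 'xyz': array([1184.06464816,  832.47511481, 1412.79001274]), 'attitude': array([-141.52080665,    0.29373727,  143.12094175])} (420, 560, 3)
{'vertical_fov': 49.424113911524174, 'cx': 288.7252183242254, 'cy': 209.6100643239559, 'xyz': array([ 3.78836866e+02, -2.84764453e-01,  1.49297228e+03]), 'attitude': array([-1.72114963e+02, -1.26674842e-01, -8.88786922e+01])} (420, 560, 3)
{'time': 0.1, 'joint_pos': array([-7.84583728e+01,  7.50971972e+00,  8.53234148e+01,  1.44044116e-04,
        8.72618753e+01, -4.89266282e+00]), 'qd': array([ 0.03879602, -0.03764984, -0.13860494,  0.00669281, -0.00899358,
       -0.00558681]), 'joint_efforts': array([ 9.25953318e-04, -5.70953178e+01, -5.01940334e+01, -2.21225068e-04,
        8.11328500e-03,  1.50689573e-05]), 'tool_pos': array([ 169.6759429 , -574.99105176,  230.35680315]), 'tcp_rot': array([-1.79905349e+02, -8.24666973e-03,  1.64342763e+01]), 'ft_force': array([0.2929649 , 0.13573011, 0.59027167]), 'wrist_torque': array([ 0.00072618, -0.01259708, -0.057055  ]), 'grip_force': 0.0, 'finger_gap': 85.55105781275402}
```

View pics/top0.png

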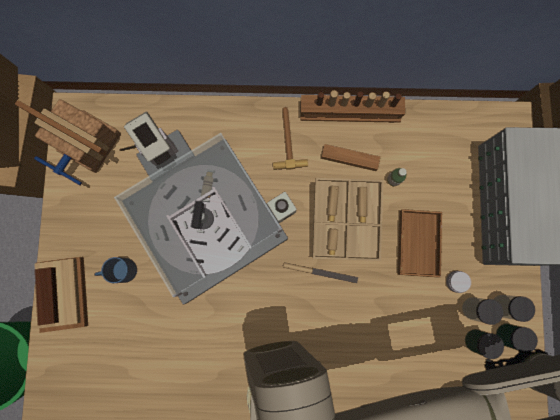

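View pics/scene0.png

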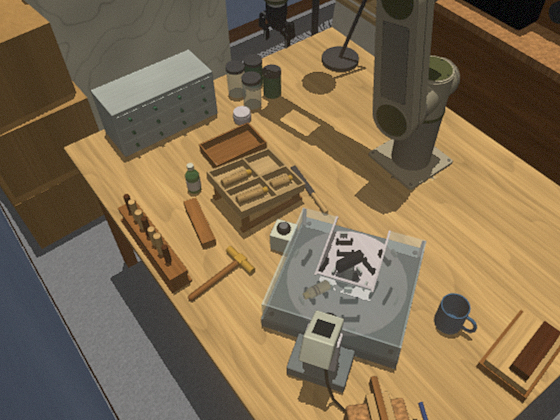

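```bash
cat >> h.py <<'E'
def K(c):
    f=210/np.tan(np.radians(c['vertical_fov']/2)); return f,c['cx'],c['cy']
def ray(n,uv):
    c=cam(n); f,cx,cy=K(c); d=R.from_euler('xyz',c['attitude'],degrees=True).apply([(uv[0]-cx)/f,(uv[1]-cy)/f,1]); return np.array(c['xyz']),d
def onz(n,uv,z):
    o,d=ray(n,uv); return o+d*(z-o[2])/d[2]
def proj(n,p):
    c=cam(n); f,cx,cy=K(c); q=R.from_euler('xyz',c['attitude'],degrees=True).inv().apply(np.atleast_2d(p)-c['xyz']); return q[:,:2]/q[:,2:]*f+[cx,cy]
def tri(a,b):  # pixel in top, pixel in scene -> point, gap
    o,d=ray('top',a);p,e=ray('scene',b); d=d/np.linalg.norm(d);e=e/np.linalg.norm(e)
    s=np.linalg.lstsq(np.c_[d,-e],p-o,rcond=None)[0]; A=o+s[0]*d;B=p+s[1]*e
    return (A+B)/2,np.linalg.norm(A-B)
def crop(im,f,x0,y0,x1,y1,k):
    cv2.imwrite('pics/'+f+'.png',cv2.cvtColor(cv2.resize(im[y0:y1,x0:x1],None,fx=k,fy=k,interpolation=cv2.INTER_CUBIC),cv2.COLOR_RGB2BGR))
def load(f): return cv2.cvtColor(cv2.imread('pics/'+f+'.png'),cv2.COLOR_BGR2RGB)
E
python3 - <<'E'
from h import *
a=load('top0');b=load('scene0')
# top machine | scene machine, side by side
A=cv2.resize(a[125:310,110:300],None,fx=4,fy=4,interpolation=2)[:600]
crop(a,'c1',112,110,302,310,3)
crop(b,'c2',190,120,440,390,2)
A=load('c1');B=load('c2')
crop(a,'c3',300,160,450,290,4)
E
```

```text
(no output)
```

View pics/c1.png

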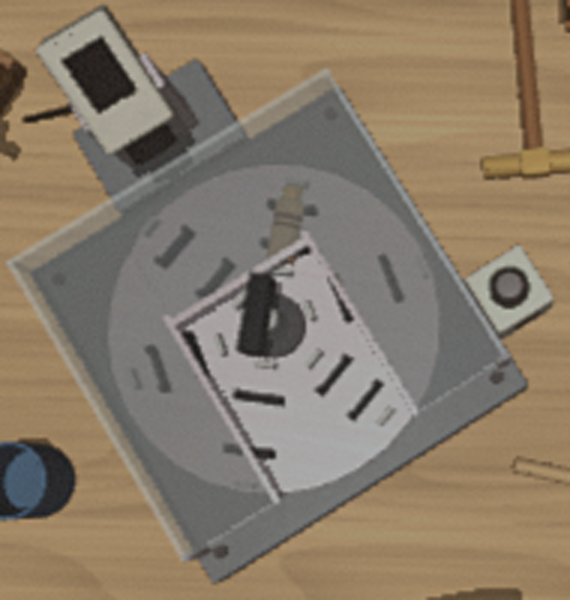

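View pics/c2.png

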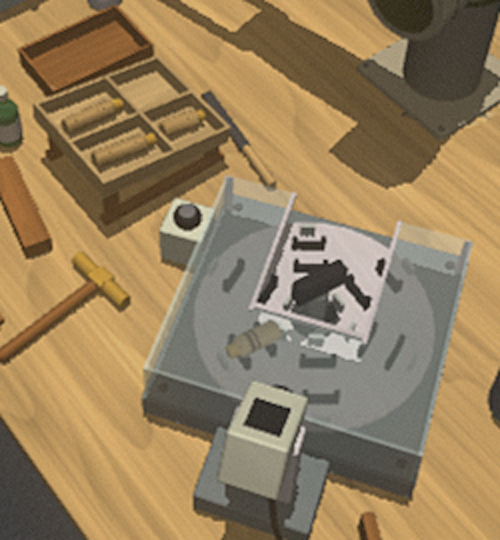

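View pics/c3.png

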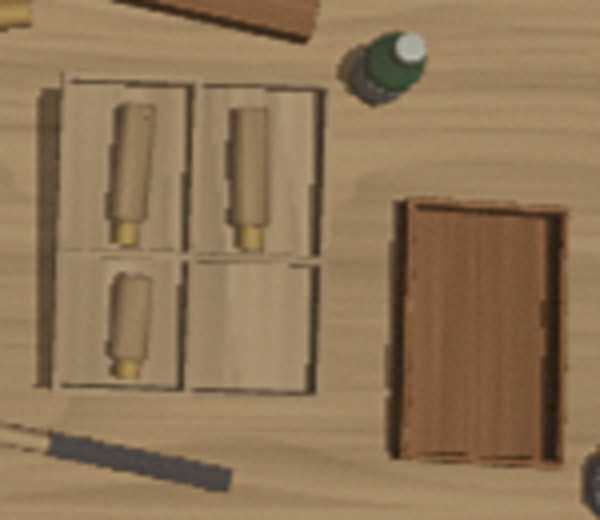

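```bash
cat > m.py <<'E'
from h import *
t=lambda u,v:((u+.5)/3-.5+112,(v+.5)/3-.5+110)
s=lambda u,v:((u+.5)/2-.5+190,(v+.5)/2-.5+120)
b=lambda u,v:((u+.5)/4-.5+300,(v+.5)/4-.5+160)
np.set_printoptions(precision=1,suppress=True)
for n,a,c in [('button',(510,287),(187,214)),('roofBL',(10,262),(408,495)),]: print(n,tri(t(*a),s(*c)))
print('Tbar', tri(t(257,313),s(322,283)))
for n,a,z in [('front corner y+',(217,580),45),('front corner y-',(525,385),45),('roofbackL',(10,262),124),('roofbackR',(330,72),124),('roofFrontR',(508,365),124),('roofFrontL',(187,560),124),('gap a',(415,412),124),('gap b',(278,500),124),('gap c',(312,240),124),('gap d',(167,320),124)]: print(n,onz('top',t(*a),z))
A,B=[cv2.cvtColor(load(f),cv2.COLOR_RGB2HSV) for f in('top0','scene0')]
def blobs(hsv,box):
    m=cv2.inRange(hsv,(19,110,110),(32,255,255)); M=np.zeros_like(m); x0,y0,x1,y1=box; M[y0:y1,x0:x1]=m[y0:y1,x0:x1]
    n,l,st,ce=cv2.connectedComponentsWithStats(M)
    return [(st[i,4],st[i,:4],ce[i]) for i in range(1,n) if st[i,4]>5]
print(blobs(A,(305,170,385,265)));print(blobs(B,(205,145,305,215)))
print('bin corners top')
for n,a,z in [('BL',(58,78),115),('BR',(325,88),115),('FR',(315,392),88),('FL',(55,385),88)]: print(n,onz('top',b(*a),z))
print('tray');
for a in [(408,198),(567,208),(560,466),(393,458)]: print(onz('top',b(*a),38))
for n,a,c in [('L1 butt',(137,103),(66,130)),]: pass
E
python3 m.py
```

```text
button (array([587.2,  22.5,  84.6]), np.float64(0.6795591340325775))
roofBL (array([613.1, 551. ,  52.3]), np.float64(14.667870814957126))
Tbar (array([543.7, 272.2, 154.9]), np.float64(5.664956982834044))
front corner y+ [279.4 320.7  45. ]
front corner y- [488.3   5.2  45. ]
roofbackL [596.6 528.8 124. ]
roofbackR [801.9 212.8 124. ]
roofFrontR [502.   22.3 124. ]
roofFrontL [303.6 333.6 124. ]
gap a [453.2 114.1 124. ]
gap b [363.6 246.9 124. ]
gap c [625.3 224.1 124. ]
gap d [540.7 366.6 124. ]
[(np.int32(25), array([329, 216,   6,   6], dtype=int32), array([331.5, 218.2])), (np.int32(28), array([360, 216,   6,   7], dtype=int32), array([362.5, 218.9])), (np.int32(19), array([330, 250,   5,   5], dtype=int32), array([332., 252.]))]
[(np.int32(7), array([247, 154,   7,   4], dtype=int32), array([250. , 155.4])), (np.int32(6), array([286, 155,   2,   5], dtype=int32), array([286.7, 157.2])), (np.int32(9), array([259, 157,   7,   4], dtype=int32), array([261.8, 158.2])), (np.int32(7), array([267, 156,   4,   4], dtype=int32), array([268.7, 157.3])), (np.int32(53), array([261, 160, 
[... 1892 characters left out ...]
.9])), (np.int32(9), array([269, 195,   4,   5], dtype=int32), array([270.3, 197.1])), (np.int32(10), array([262, 197,   6,   5], dtype=int32), array([263.9, 198.8])), (np.int32(12), array([254, 199,   7,   5], dtype=int32), array([256.2, 200.9])), (np.int32(6), array([232, 200,   4,   4], dtype=int32), array([233.8, 201.2])), (np.int32(10), array([249, 201,   5,   6], dtype=int32), array([251.3, 203.7])), (np.int32(7), array([238, 206,   4,   5], dtype=int32), array([239.6, 208.1]))]
bin corners top
BL [665.9 -75.9 115. ]
BR [ 662.2 -281.3  115. ]
FR [ 430.4 -277.2   88. ]
FL [431.8 -77.9  88. ]
tray
[ 589.2 -363.1   38. ]
[ 583.6 -491.    38. ]
[ 377.9 -480.1   38. ]
[ 381.5 -348.3   38. ]
```

```bash
cat > m2.py <<'E'
from h import *
t=lambda u,v:((u+.5)/3-.5+112,(v+.5)/3-.5+110)
s=lambda u,v:((u+.5)/2-.5+190,(v+.5)/2-.5+120)
b=lambda u,v:((u+.5)/4-.5+300,(v+.5)/4-.5+160)
np.set_printoptions(precision=1,suppress=True)
for n,a,c in [('L1b',(138,103),(95,160)),('L1f',(126,246),(156,137)),('L2b',(249,105),(65,127)),('L2f',(252,251),(124,103)),('Sb',(133,273),(162,131)),('Sf',(127,378),(204,113)),
  ('bin BL',(62,80),(106,184)),('bin BR',(325,88),(36,108)),('bin FR',(315,392),(150,62)),('bin FL',(57,388),(228,131)),
  ('trBL',(408,198),(25,80)),('trBR',(567,208),(20,52)),('trFR',(560,466),(116,8)),('trFL',(393,458),(152,47))]:
    p,g=tri(b(*a),s(*c)); print(n,p,round(g,1),'at 85..',onz('top',b(*a),p[2]))
print('dial c',onz('top',t(273,329),62),'bar c',onz('top',t(257.5,313),174))
print('bar ends',onz('top',t(265,272),174),onz('top',t(250,355),174))
print('marked',tri(t(290,216),s(255,338)),'ferrule', tri(t(293,185),s(232,352)))
# ferrule masks in top
A=cv2.cvtColor(load('top0'),cv2.COLOR_RGB2HSV)
for z,uv in((88,(331.5,218.2)),(88,(362.5,218.9)),(74,(332,252))): print('ferr',onz('top',uv,z))
O=np.array([545,270.5]);r=R.from_euler('z',33,degrees=True)
# saddle line check: nests project
im=load('top0').copy()
for k in range(6):
    a=np.radians(170+60*k); rr=160 if k%2==0 else 145
    for q in(rr,105): 
        p=proj('top',[[O[0]+q*np.cos(a),O[1]+q*np.sin(a),88 if k==3 else 74]])[0]; cv2.circle(im,tuple(int(round(v*16)) for v in p),16,(255,0,0),-1,shift=4)
for P in [(-195,-195,45),(-195,195,45),(45,78,124),(45,-78,124),(-100,-230,88),(0,0,174)]:
    p=proj('top',r.apply(P)+[*O,0])[0]; cv2.circle(im,tuple(int(round(v*16)) for v in p),16,(0,255,0),-1,shift=4)
crop(im,'c4',112,110,302,310,3)
E
python3 m2.py
```

```text
L1b [ 649.  -138.1  105.9] 1.1 at 85.. [ 649.4 -138.5  105.9]
L1f [ 538.3 -130.    92.2] 3.5 at 85.. [ 539.6 -131.2   92.2]
L2b [ 649.2 -224.   107.2] 0.3 at 85.. [ 649.3 -224.1  107.2]
L2f [ 535.8 -227.    88.7] 6.1 at 85.. [ 538.  -229.1   88.7]
Sb [ 519.2 -137.2   86.9] 0.2 at 85.. [ 519.3 -137.3   86.9]
Sf [ 437.6 -132.9   80.5] 2.6 at 85.. [ 438.5 -133.8   80.5]
bin BL [665.2 -79.7 115.2] 2.0 at 85.. [664.4 -79.  115.2]
bin BR [ 664.5 -283.5  110.2] 3.4 at 85.. [ 663.2 -282.3  110.2]
bin FR [ 434.  -282.5   77.3] 9.0 at 85.. [ 430.8 -279.3   77.3]
bin FL [429.  -79.2  77.8] 2.6 at 85.. [429.9 -80.1  77.8]
trBL [ 607.2 -377.1   55.6] 53.2 at 85.. [ 586.6 -358.7   55.6]
trBR [ 583.6 -493.1   27.7] 3.8 at 85.. [ 585.  -494.5   27.7]
trFR [ 377.4 -482.8   28.3] 1.2 at 85.. [ 377.8 -483.3   28.3]
trFL [ 383.6 -352.1   30.4] 5.7 at 85.. [ 381.5 -350.1   30.4]
dial c [540.7 271.3  62. ] bar c [543.3 265.8 174. ]
bar ends [583.8 260.4 174. ] [502.3 271.1 174. ]
marked (array([651.1, 256.6,  95.8]), np.float64(11.534947704896137)) ferrule (array([687. , 254.2,  90.5]), np.float64(6.680074354192451))
ferr [ 549.2 -132.7   88. ]
ferr [ 548.9 -228.9   88. ]
ferr [ 445.4 -136.3   74. ]
```

View pics/c4.png

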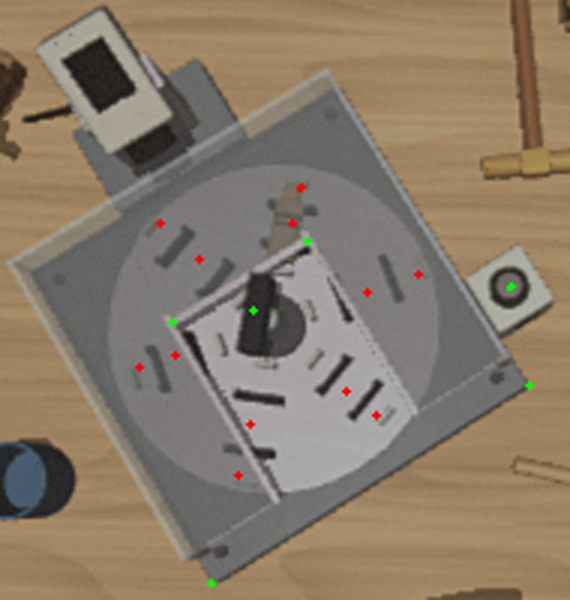

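>>> arm_command(targets=[[[0.031, 0.0375, 0.003, 0, 0, 0.15, 1], [0.031, 0.0375, 0.003, 0, 0, 0.15, 1], [0.031, 0.0375, 0.003, 0, 0, 0.15, 1], [0.031, 0.0375, 0.003, 0, 0, 0.15, 1], [0.031, 0.0375, 0.003, 0, 0, 0.15, 1], [0.031, 0.0375, 0.003, 0, 0, 0.15, 1], [0.031, 0.0375, 0.003, 0, 0, 0.15, 1], [0.031, 0.0375, 0.003, 0, 0, 0.15, 1], [0.031, 0.0375, 0.003, 0, 0, 0.15, 1], [0.031, 0.0375, 0.003, 0, 0, 0.15, 1]]], force=60)

```text
time: 1.35
tool_pos: [480.4, -199.0, 261.0]
tcp_rot: [-180.0, -0.0, 102.7]
ft_force: [0.8, -0.8, 0.4]
finger_gap: 85.4
grip_force: 0.0
```

>>> arm_command(targets=[[[0.006, 0.047, 0, 0, 0, 0.12, 1], [0.006, 0.047, 0, 0, 0, 0.12, 1], [0.006, 0.047, 0, 0, 0, 0.12, 1], [0.006, 0.047, 0, 0, 0, 0.12, 1], [0.006, 0.047, 0, 0, 0, 0.12, 1], [0.006, 0.047, 0, 0, 0, 0.12, 1], [0.006, 0.047, 0, 0, 0, 0.12, 1], [0.006, 0.047, 0, 0, 0, 0.12, 1], [0.006, 0.047, 0, 0, 0, 0.12, 1], [0.006, 0.047, 0, 0, 0, 0.12, 1]]])

```text
time: 2.6
tool_pos: [539.5, 271.0, 260.7]
tcp_rot: [-180.0, -0.0, 171.4]
ft_force: [1.3, -0.5, 0.5]
finger_gap: 85.1
grip_force: 0.0
```

>>> arm_command(targets=[[[0.0045, -0.001, -0.04, 0, 0, 0.016, 1], [0, 0, -0.04, 0, 0, 0, 1], [0, 0, -0.03, 0, 0, 0, 1], [0, 0, -0.009, 0, 0, 0, 0], [0, 0, 0, 0, 0, 0, -1], [0, 0, 0, 0, 0, 0, -1], [0, 0, 0, 0, 0, 0, -1], [0, 0, 0, 0, 0, 0, -1], [0, 0, 0, 0, 0, 0, -1], [0, 0, 0, 0, 0, 0, -1]]], force=30)

```text
time: 3.85
tool_pos: [545.8, 272.1, 144.9]
tcp_rot: [179.6, 0.2, 172.1]
ft_force: [4.2, 15.4, -2.4]
finger_gap: 21.4
grip_force: 33.7
```

Run:
```python
from h import *
s=status.sense();print(s)
```

```text
{'time': 3.85, 'joint_pos': array([ 21.54725189,  11.68346765,  89.72621426,   0.23174034,
        78.17953188, -60.62201686]), 'qd': array([-0.04580951, -0.04106347, -0.01406819,  0.02711928,  0.05024793,
        0.04539626]), 'joint_efforts': array([ -7.01177314, -59.37795281, -45.17320275,  -3.87316346,
         2.82894932,  -0.07572581]), 'tool_pos': array([545.83884993, 272.13146857, 144.90707437]), 'tcp_rot': array([179.60057422,   0.24643813, 172.12175179]), 'ft_force': array([ 4.17878643, 15.43913081, -2.40841672]), 'wrist_torque': array([ 1.86770144, -0.492024  , -0.05358844]), 'grip_force': 33.661963641643524, 'finger_gap': 21.363742379956275}
```

>>> arm_command(targets=[[[0.001, 0.002, 0, 0, 0, -0.08, -1], [0, 0, 0, 0, 0, -0.16, -1], [0, 0, 0, 0, 0, -0.16, -1], [0, 0, 0, 0, 0, -0.16, -1], [0, 0, 0, 0, 0, -0.16, -1], [0, 0, 0, 0, 0, -0.16, -1], [0, 0, 0, 0, 0, -0.16, -1], [0, 0, 0, 0, 0, -0.16, -1], [0, 0, 0, 0, 0, -0.16, -1], [0, 0, 0, 0, 0, 0, -1]]], force=50)

```text
time: 5.1
tool_pos: [545.9, 272.5, 144.9]
tcp_rot: [179.8, -0.2, 94.0]
ft_force: [-2.7, 5.9, 3.5]
finger_gap: 21.1
grip_force: 51.1
```

>>> arm_command(targets=[[[0, 0, 0, 0, 0, -0.16, -1], [0, 0, 0, 0, 0, -0.16, -1], [0, 0, 0, 0, 0, -0.16, -1], [0, 0, 0, 0, 0, -0.16, -1], [0, 0, 0, 0, 0, -0.16, -1], [0, 0, 0, 0, 0, -0.16, -1], [0, 0, 0, 0, 0, -0.105, -1], [0, 0, 0, 0, 0, 0, -1], [0, 0, 0, 0, 0, 0, -1]]])

```text
time: 6.22
tool_pos: [546.1, 272.3, 144.9]
tcp_rot: [-179.9, -0.2, 33.1]
ft_force: [-1.7, 5.5, 3.0]
finger_gap: 21.0
grip_force: 51.0
```

>>> arm_command(targets=[[[0, 0, 0, 0, 0, 0, 1], [0, 0, 0, 0, 0, 0, 1], [0, 0, 0, 0, 0, 0, 1], [0, 0, 0.05, 0, 0, 0, 1], [0, 0, 0.05, 0, 0, 0, 1], [-0.02, -0.06, 0.01, 0, 0, 0, 1], [-0.02, -0.06, 0, 0, 0, 0, 1], [-0.02, -0.06, 0, 0, 0, 0, 1], [-0.02, -0.06, 0, 0, 0, 0, 1], [0, -0.06, 0, 0, 0, 0, 1]]])

```text
time: 7.48
tool_pos: [465.3, -27.5, 252.5]
tcp_rot: [180.0, -0.0, 33.1]
ft_force: [0.4, 0.6, -0.5]
finger_gap: 85.2
grip_force: 0.0
```

Run:
```python
from h import *
im=snap('top','top1'); 
O=np.array([546,272.3,0]);u=np.array([np.cos(np.radians(213)),np.sin(np.radians(213)),0])
for p in proj('top',[O+u*q+[0,0,88] for q in(65,105,145)]): cv2.circle(im,tuple(int(round(v*16)) for v in p),12,(255,0,0),-1,shift=4)
crop(im,'c5',130,125,300,290,3.5)
```

```text
(no output)
```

View pics/c5.png

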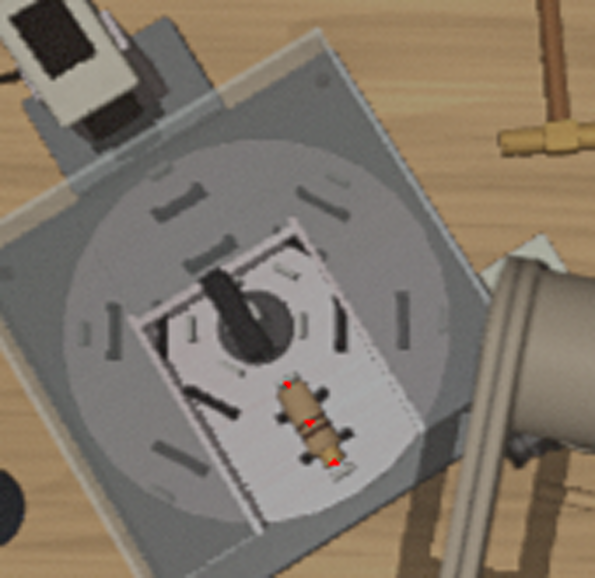

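>>> arm_command(targets=[[[-0.0014, 0.048, 0, 0, 0, 0, 1], [-0.0015, 0.048, 0, 0, 0, 0, 1], [-0.0015, 0.048, 0, 0, 0, 0, 1], [-0.0015, 0.049, 0, 0, 0, 0, 1], [-0.0015, 0.0496, 0, 0, 0, 0, 1], [0, 0, -0.05, 0, 0, 0, 1], [0, 0, -0.05, 0, 0, 0, 1], [0, 0, -0.045, 0, 0, 0, 1], [0, 0, -0.0325, 0, 0, 0, 1], [0, 0, 0, 0, 0, 0, 1]]])

```text
time: 8.78
tool_pos: [456.5, 215.9, 71.6]
tcp_rot: [-179.9, 0.4, 33.1]
ft_force: [0.3, 0.8, 0.7]
finger_gap: 85.4
grip_force: 0.0
```

>>> arm_command(targets=[[[0, 0, 0, 0, 0, 0, -1], [0, 0, 0, 0, 0, 0, -1], [0, 0, 0, 0, 0, 0, -1], [0, 0, 0, 0, 0, 0, -1], [0, 0, 0, 0, 0, 0, -1]]], force=50)

```text
time: 9.4
tool_pos: [460.0, 217.0, 76.1]
tcp_rot: [180.0, -0.1, 33.1]
ft_force: [-0.5, -1.1, 6.3]
finger_gap: 26.8
grip_force: 49.0
```

>>> arm_command(targets=[[[0, 0, 0.02, 0, 0, 0, -1], [0, 0, 0.05, 0, 0, 0, -1], [0, 0, 0.05, 0, 0, 0, -1], [0, 0, 0.04, 0, 0, 0, -1], [0.005, -0.055, 0, 0, 0, -0.1, -1], [0.005, -0.055, 0, 0, 0, -0.1, -1], [0.005, -0.055, 0, 0, 0, -0.1, -1], [0.005, -0.055, 0, 0, 0, -0.1, -1], [0.005, -0.055, 0, 0, 0, -0.1, -1], [0, -0.055, 0, 0, 0, -0.1, -1]]])

```text
time: 10.65
tool_pos: [484.1, -115.2, 235.2]
tcp_rot: [180.0, -0.1, -1.5]
ft_force: [0.2, -0.2, -0.9]
finger_gap: 26.8
grip_force: 49.5
```

```bash
cat > tray.py <<'E'
from h import *
im=snap('top','t%d'%int(status.sense()['time']*100))
hsv=cv2.cvtColor(im,cv2.COLOR_RGB2HSV)
print('tray px',hsv[240,420])
m=cv2.inRange(hsv,(0,90,40),(14,255,200)); m[:, :385]=0; m[:180]=0; m[300:]=0; m[:,455:]=0
m=cv2.morphologyEx(m,cv2.MORPH_CLOSE,np.ones((5,5)))
c=max(cv2.findContours(m,0,2)[0],key=cv2.contourArea); q=cv2.boxPoints(cv2.minAreaRect(c)); print(cv2.contourArea(c),q.round(1).tolist())
P=np.array([onz('top',u,38) for u in q]); print(P.round(1),P.mean(0).round(1),[np.linalg.norm(P[i]-P[i-1]).round(1) for i in range(4)])
E
python3 tray.py
```

```text
tray px [ 13 136 122]
2706.5 [[396.8999938964844, 275.3999938964844], [398.29998779296875, 208.89999389648438], [441.79998779296875, 209.8000030517578], [440.3999938964844, 276.3999938964844]]
[[ 377.3 -345.2   38. ]
 [ 589.8 -352.6   38. ]
 [ 589.6 -492.5   38. ]
 [ 377.1 -482.4   38. ]] [ 483.5 -418.2   38. ] [np.float64(137.2), np.float64(212.6), np.float64(140.0), np.float64(212.7)]
```

>>> arm_command(targets=[[[0, -0.05, 0, 0, 0, 0, -1], [0, -0.05, 0, 0, 0, 0, -1], [0, -0.05, 0, 0, 0, 0, -1], [0, -0.05, 0, 0, 0, 0, -1], [0, -0.05, 0, 0, 0, 0, -1], [0, -0.055, -0.02, 0, 0, 0, -1], [0, 0, -0.05, 0, 0, 0, -1], [0, 0, -0.05, 0, 0, 0, -1], [0, 0, -0.05, 0, 0, 0, -1], [0, 0, -0.02, 0, 0, 0, -1]]])

```text
time: 11.95
tool_pos: [482.3, -416.3, 40.9]
tcp_rot: [-179.8, 0.2, -1.3]
ft_force: [-0.1, -0.1, -0.3]
finger_gap: 26.9
grip_force: 49.7
```

Run:
```python
from h import *
crop(snap('scene','s2'),'c6',170,100,320,220,4)
s=status.sense();print(s['tool_pos'],s['finger_gap'])
```

```text
[ 482.046933   -416.07201011   39.71563307] 27.0819345716672
```

View pics/c6.png

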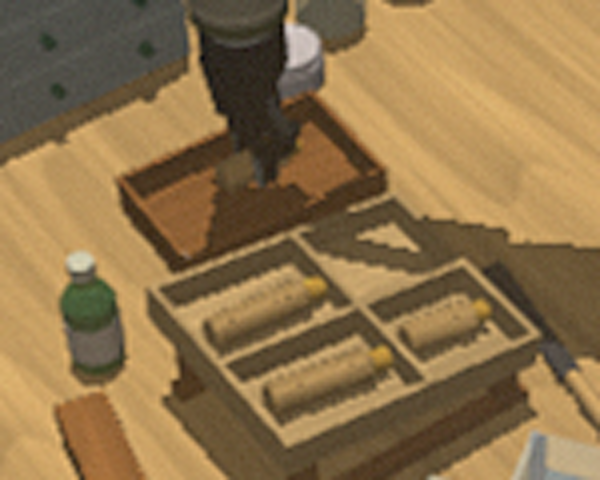

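>>> arm_command(targets=[[[0, -0.003, -0.015, 0, 0, 0, -1], [0, 0, -0.01, 0, 0, 0, -1], [0, 0, -0.006, 0, 0, 0, -1], [0, 0, -0.003, 0, 0, 0, -1], [0, 0, 0, 0, 0, 0, -1], [0, 0, 0, 0, 0, 0, -1]]])

```text
time: 12.75
tool_pos: [484.3, -421.6, 11.1]
tcp_rot: [180.0, -0.0, -1.3]
ft_force: [0.1, -0.5, 0.3]
finger_gap: 27.1
grip_force: 49.7
```

>>> arm_command(targets=[[[0, 0, -0.002, 0, 0, 0, -1], [0, 0, 0, 0, 0, 0, 0.1], [0, 0, 0, 0, 0, 0, 0.1], [0, 0, 0, 0, 0, 0, 0.1], [0, 0, 0.02, 0, 0, 0, 0.1], [0, 0, 0.05, 0, 0, 0, 0.2], [0, 0, 0.06, 0, 0, 0, 0.2], [0, 0.04, 0.02, 0, -0.07, -0.02, 0.2], [0, 0.05, 0, 0, -0.07, 0, 0.2], [0, 0.05, 0, 0, 0, 0, 0.2]]])

```text
time: 14.0
tool_pos: [483.7, -280.6, 160.6]
tcp_rot: [-179.8, -8.2, -2.5]
ft_force: [0.2, 0.4, -0.4]
finger_gap: 51.1
grip_force: 0.0
```

>>> arm_command(targets=[[[-0.001, 0.05, 0, 0, 0, 0, 0.2], [-0.001, 0.05, 0, 0, 0, 0, 0.2], [-0.001, 0.046, 0, 0, 0, 0, 0.2], [0, 0, -0.03, 0, 0, 0, 0.2], [0, 0, 0, 0, 0, 0, 0.2], [0, 0, 0, 0, 0, 0, 0.2]]])

```text
time: 14.75
tool_pos: [481.5, -136.0, 130.1]
tcp_rot: [-179.7, -8.1, -2.5]
ft_force: [-0.2, 0.5, 0.6]
finger_gap: 51.5
grip_force: 0.0
```

Run:
```python
from h import *
crop(snap('scene','s3'),'c7',170,100,320,220,4)
```

```text
(no output)
```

View pics/c7.png

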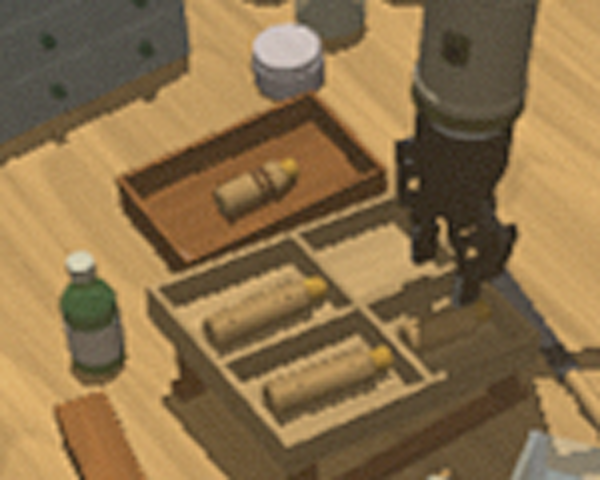

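>>> arm_command(targets=[[[-0.001, 0.001, -0.025, 0, 0, 0, 0.2], [0, 0, -0.02, 0, 0, 0, 0.2], [0, 0, -0.01, 0, 0, 0, 0.2], [0, 0, -0.0045, 0, 0, 0, 0.2], [0, 0, 0, 0, 0, 0, 0.2], [0, 0, 0, 0, 0, 0, -1], [0, 0, 0, 0, 0, 0, -1], [0, 0, 0, 0, 0, 0, -1], [0, 0, 0, 0, 0, 0, -1]]])

```text
time: 15.92
tool_pos: [480.7, -134.6, 70.1]
tcp_rot: [-179.7, -8.1, -2.4]
ft_force: [-1.6, 0.4, 6.4]
finger_gap: 26.6
grip_force: 49.9
```

>>> arm_command(targets=[[[0, 0, 0.02, 0, 0, 0, -1], [0, 0, 0.05, 0, 0, 0, -1], [0, 0, 0.05, 0, 0.07, 0, -1], [0, 0.03, 0.05, 0, 0.07, 0.07, -1], [-0.003, 0.05, 0, 0, 0, 0.11, -1], [-0.003, 0.055, 0, 0, 0, 0.11, -1], [-0.004, 0.055, 0, 0, 0, 0.11, -1], [-0.004, 0.055, 0, 0, 0, 0.11, -1], [-0.004, 0.055, 0, 0, 0, 0.11, -1], [-0.004, 0.05, 0, 0, 0, 0, -1]]])

```text
time: 17.18
tool_pos: [457.5, 217.7, 239.1]
tcp_rot: [-179.9, -0.0, 33.2]
ft_force: [1.5, -1.0, 0.3]
finger_gap: 26.8
grip_force: 49.4
```

>>> arm_command(targets=[[[0, 0, -0.05, 0, 0, 0, -1], [0, 0, -0.04, 0, 0, 0, -1], [0, 0, -0.03, 0, 0, 0, -1], [0, 0, 0, 0, 0, 0, -1], [0, 0, 0, 0, 0, 0, -1]]])

```text
time: 17.8
tool_pos: [458.8, 215.9, 120.5]
tcp_rot: [-179.9, -0.1, 33.1]
ft_force: [0.6, -0.1, -0.0]
finger_gap: 26.6
grip_force: 49.4
```

Run:
```python
from h import *
a=snap('scene','s4');b=snap('top','top4')
O=np.array([546,272.3,0]);u=np.array([np.cos(np.radians(213)),np.sin(np.radians(213)),0])
print(status.sense()['tool_pos'],status.sense()['tcp_rot'])
A=cv2.resize(a[200:330,270:400],None,fx=3,fy=3,interpolation=2);B=cv2.resize(b[170:300,170:300],None,fx=3,fy=3,interpolation=2)
cv2.imwrite('pics/c8.png',cv2.cvtColor(np.hstack([A,B]),cv2.COLOR_RGB2BGR))
```

```text
[459.41666013 216.09217322 121.19794369] [-179.94299181   -0.1844326    33.09582166]
```

View pics/c8.png

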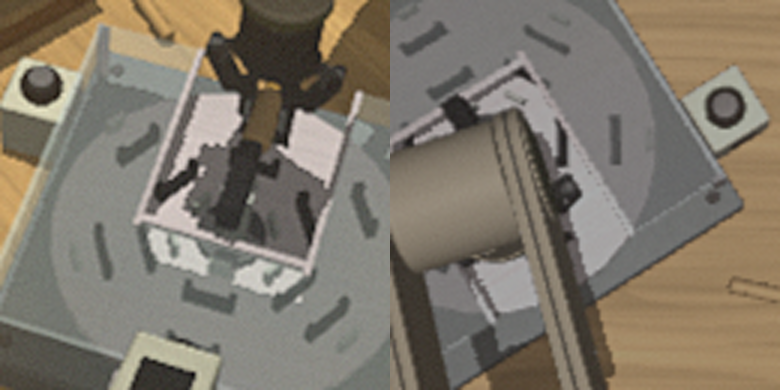

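>>> arm_command(targets=[[[-0.001, -0.001, -0.015, 0, 0, 0, -1], [0, 0, -0.012, 0, 0, 0, -1], [0, 0, -0.008, 0, 0, 0, -1], [0, 0, -0.005, 0, 0, 0, -1], [0, 0, -0.003, 0, 0, 0, -1], [0, 0, 0, 0, 0, 0, -1]]])

```text
time: 18.65
tool_pos: [457.3, 214.7, 76.9]
tcp_rot: [-179.9, -0.0, 33.1]
ft_force: [-3.5, -2.1, 6.4]
finger_gap: 26.7
grip_force: 50.1
```

>>> arm_command(targets=[[[0, 0, 0, 0, 0, 0, 0.3], [0, 0, 0, 0, 0, 0, 0.3], [0, 0, 0, 0, 0, 0, 0.3], [0, 0, 0.02, 0, 0, 0, 0.3], [0, 0, 0.05, 0, 0, 0, 0.5], [0, 0, 0.06, 0, 0, 0, 1], [0, -0.06, 0.04, 0, 0, 0, 1], [0, -0.06, 0, 0, 0, 0, 1], [0, -0.06, 0, 0, 0, 0, 1], [0, -0.06, 0, 0, 0, 0, 1]]])

```text
time: 19.9
tool_pos: [456.8, -19.1, 241.0]
tcp_rot: [-179.9, -0.0, 33.1]
ft_force: [1.4, 0.9, 0.0]
finger_gap: 85.0
grip_force: 0.0
```

```bash
cat > nest.py <<'E'
from h import *
import sys
n=sys.argv[1]
a=snap('scene','sn'+n);b=snap('top','tn'+n)
O=np.array([546,272.3,0]);u=np.array([np.cos(np.radians(213)),np.sin(np.radians(213)),0])
out=[]
for nm,im,(x0,y0) in(('scene',a,(290,210)),('top',b,(180,180))):
    A=cv2.resize(im[y0:y0+100,x0:x0+100],None,fx=4,fy=4,interpolation=2)
    for q in((65,145) if len(sys.argv)<3 else (50,160)):
        p=(proj(nm,[O+u*q+[0,0,88]])[0]-[x0,y0]+.5)*4-.5; cv2.circle(A,tuple(int(round(v)) for v in p),2,(255,0,0),-1)
    out.append(A)
cv2.imwrite('pics/n%s.png'%n,cv2.cvtColor(np.hstack(out),cv2.COLOR_RGB2BGR))
E
python3 nest.py 1
```

```text
(no output)
```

View pics/n1.png

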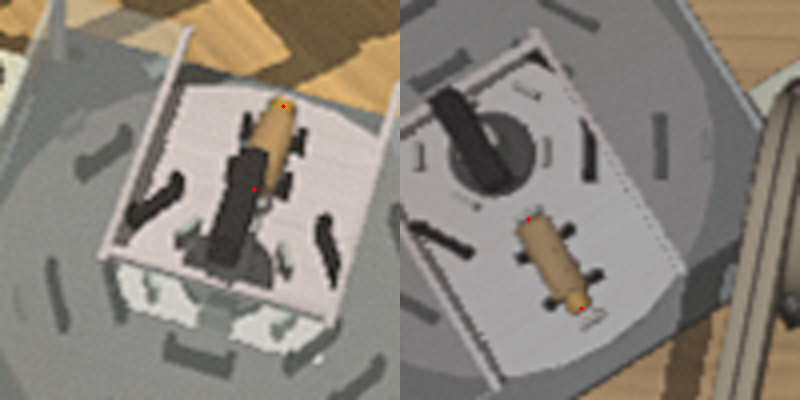

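>>> arm_command(targets=[[[0.0148, 0.0486, 0, 0, 0, 0, 1], [0.0148, 0.0486, 0, 0, 0, 0, 1], [0.0148, 0.0486, 0, 0, 0, 0, 1], [0.0148, 0.0486, 0, 0, 0, 0, 1], [0.0148, 0.0486, 0, 0, 0, 0, 1], [0.0148, 0.0486, 0, 0, 0, 0, 1], [0, 0, -0.045, 0, 0, 0, 1], [0, 0, -0.04, 0, 0, 0, 1], [0, 0, -0.012, 0, 0, 0, 1], [0, 0, 0, 0, 0, 0, 1]]])

```text
time: 21.25
tool_pos: [545.4, 274.4, 143.4]
tcp_rot: [-179.9, 0.1, 33.1]
ft_force: [0.2, 0.2, 1.2]
finger_gap: 85.2
grip_force: 0.0
```

>>> arm_command(targets=[[[0, 0, 0, 0, 0, 0, -1], [0, 0, 0, 0, 0, 0, -1], [0, 0, 0, 0, 0, 0, -1], [0, 0, 0, 0, 0, 0, -1], [0, 0, 0, 0, 0, 0, -1]]])

```text
time: 21.88
tool_pos: [547.2, 273.1, 145.0]
tcp_rot: [180.0, -0.1, 33.1]
ft_force: [2.1, -5.9, 3.5]
finger_gap: 21.4
grip_force: 50.9
```

>>> arm_command(targets=[[[0, 0, 0, 0, 0, 0.07, -1], [0, 0, 0, 0, 0, 0.15, -1], [0, 0, 0, 0, 0, 0.15, -1], [0, 0, 0, 0, 0, 0.15, -1], [0, 0, 0, 0, 0, 0.15, -1], [0, 0, 0, 0, 0, 0.15, -1], [0, 0, 0, 0, 0, 0.15, -1], [0, 0, 0, 0, 0, 0.075, -1], [0, 0, 0, 0, 0, 0, -1], [0, 0, 0, 0, 0, 0, -1]]])

```text
time: 23.12
tool_pos: [545.7, 273.7, 145.0]
tcp_rot: [-179.9, 0.0, 93.0]
ft_force: [-5.2, -4.8, 7.7]
finger_gap: 21.3
grip_force: 51.6
```

>>> arm_command(targets=[[[0, 0, 0, 0, 0, 0, 1], [0, 0, 0, 0, 0, 0, 1], [0, 0, 0, 0, 0, 0, 1], [0, 0, 0.05, 0, 0, 0, 1], [0, 0, 0.05, 0, 0, -0.11, 1], [0.006, -0.05, 0, 0, 0, -0.15, 1], [0.006, -0.05, 0, 0, 0, -0.15, 0.2], [0.006, -0.05, 0, 0, 0, -0.15, 0.2], [0.006, -0.05, 0, 0, 0, -0.15, 0.2], [0.006, -0.05, 0, 0, 0, -0.15, 0.2]]])

```text
time: 24.38
tool_pos: [575.9, 22.8, 243.8]
tcp_rot: [-179.9, -0.0, 43.4]
ft_force: [0.4, 0.5, 0.4]
finger_gap: 51.1
grip_force: 0.0
```

>>> arm_command(targets=[[[0.006, -0.05, 0, 0, 0, -0.15, 0.2], [0.006, -0.05, 0, 0, 0, -0.15, 0.2], [0.006, -0.05, 0, 0, 0, -0.15, 0.2], [0, 0, 0, 0, 0, -0.15, 0.2], [0, 0, 0, 0, 0, -0.15, 0.2], [0, 0, 0, 0, 0, -0.08, 0.2], [0, 0, 0, 0, -0.07, 0, 0.2], [0, 0, 0, 0, -0.071, 0, 0.2], [0, 0, 0, 0, 0, 0, 0.2], [0, 0, 0, 0, 0, 0, 0.2]]])

```text
time: 25.62
tool_pos: [593.9, -125.8, 243.9]
tcp_rot: [-179.4, -8.0, -3.9]
ft_force: [0.7, -0.4, 0.0]
finger_gap: 51.1
grip_force: 0.0
```

>>> arm_command(targets=[[[0.0014, -0.0087, -0.04, 0, 0, 0, 0.2], [0, 0, -0.04, 0, 0, 0, 0.2], [0, 0, -0.03, 0, 0, 0, 0.2], [0, 0, -0.02, 0, 0, 0, 0.2], [0, 0, -0.015, 0, 0, 0, 0.2], [0, 0, -0.008, 0, 0, 0, 0.2], [0, 0, -0.004, 0, 0, 0, 0.2], [0, 0, 0, 0, 0, 0, 0.2], [0, 0, 0, 0, 0, 0, 0.2]]])

```text
time: 26.75
tool_pos: [595.8, -134.6, 87.7]
tcp_rot: [-179.4, -8.1, -3.9]
ft_force: [-0.8, 0.1, -0.1]
finger_gap: 51.4
grip_force: 0.0
```

>>> arm_command(targets=[[[0, 0, 0, 0, 0, 0, -1], [0, 0, 0, 0, 0, 0, -1], [0, 0, 0, 0, 0, 0, -1], [0, 0, 0, 0, 0, 0, -1], [0, 0, 0, 0, 0, 0, -1]]])

```text
time: 27.38
tool_pos: [595.7, -134.6, 87.5]
tcp_rot: [-179.4, -8.1, -3.9]
ft_force: [-2.2, 0.9, 5.7]
finger_gap: 26.8
grip_force: 50.0
```

>>> arm_command(targets=[[[0, 0, 0.02, 0, 0, 0, -1], [0, 0, 0.04, 0, 0, 0, -1], [0, 0, 0.05, 0, 0.071, 0, -1], [0, 0, 0.043, 0, 0.07, 0, -1], [-0.02, 0.05, 0, 0, 0, 0.11, -1], [-0.02, 0.05, 0, 0, 0, 0.11, -1], [-0.02, 0.05, 0, 0, 0, 0.11, -1], [-0.02, 0.05, 0, 0, 0, 0.11, -1], [-0.02, 0.05, 0, 0, 0, 0.11, -1], [-0.02, 0.05, 0, 0, 0, 0.094, -1]]])

```text
time: 28.62
tool_pos: [474.4, 167.0, 240.9]
tcp_rot: [-179.9, -0.1, 33.2]
ft_force: [0.2, 0.2, -0.6]
finger_gap: 26.8
grip_force: 49.4
```

>>> arm_command(targets=[[[-0.0176, 0.0497, 0, 0, 0, 0, -1], [0, 0, -0.04, 0, 0, 0, -1], [0, 0, -0.04, 0, 0, 0, -1], [0, 0, -0.03, 0, 0, 0, -1], [0, 0, -0.015, 0, 0, 0, -1], [0, 0, 0, 0, 0, 0, -1], [0, 0, 0, 0, 0, 0, -1], [0, 0, 0, 0, 0, 0, -1]]])

```text
time: 29.62
tool_pos: [458.7, 215.6, 116.4]
tcp_rot: [-179.9, -0.1, 33.0]
ft_force: [-0.6, -0.2, -0.7]
finger_gap: 26.9
grip_force: 49.5
```

>>> arm_command(targets=[[[-0.001, -0.0005, -0.015, 0, 0, 0, -1], [0, 0, -0.01, 0, 0, 0, -1], [0, 0, -0.007, 0, 0, 0, -1], [0, 0, -0.004, 0, 0, 0, -1], [0, 0, -0.003, 0, 0, 0, -1], [0, 0, 0, 0, 0, 0, -1]]])

```text
time: 30.38
tool_pos: [456.9, 214.6, 77.9]
tcp_rot: [-179.9, 0.0, 33.1]
ft_force: [-11.2, -7.0, 22.2]
finger_gap: 27.0
grip_force: 52.1
```

>>> arm_command(targets=[[[0, 0, 0.001, 0, 0, 0, -1], [0, 0, 0, 0, 0, 0, 0.3], [0, 0, 0, 0, 0, 0, 0.3], [0, 0, 0, 0, 0, 0, 0.3], [0, 0, 0.02, 0, 0, 0, 0.3], [0, 0, 0.05, 0, 0, 0, 0.5], [0, 0, 0.06, 0, 0, 0, 1], [0, -0.06, 0.03, 0, 0, 0, 1], [0, -0.06, 0, 0, 0, 0, 1], [0, -0.06, 0, 0, 0, 0, 1]]])

```text
time: 31.62
tool_pos: [456.7, 37.4, 235.3]
tcp_rot: [-180.0, -0.1, 33.1]
ft_force: [1.0, -0.9, -0.1]
finger_gap: 85.3
grip_force: 0.0
```

```bash
python3 nest.py 2 L
```

```text
(no output)
```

View pics/n2.png

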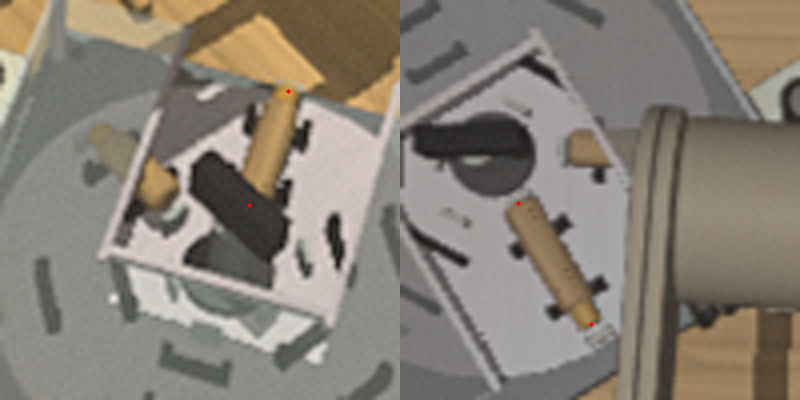

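>>> arm_command(targets=[[[0.0127, 0.0336, 0, 0, 0, 0.15, 1], [0.0127, 0.0336, 0, 0, 0, 0.15, 1], [0.0127, 0.0336, 0, 0, 0, 0.15, 1], [0.0127, 0.0336, 0, 0, 0, 0.15, 1], [0.0127, 0.0336, 0, 0, 0, 0.15, 1], [0.0127, 0.0336, 0, 0, 0, 0.15, 1], [0.0127, 0.0336, 0, 0, 0, 0.145, 1], [0, 0, -0.04, 0, 0, 0, 1], [0, 0, -0.04, 0, 0, 0, 1], [0, 0, -0.011, 0, 0, 0, 1]]])

```text
time: 32.98
tool_pos: [543.1, 273.9, 139.8]
tcp_rot: [-179.6, 0.1, 92.9]
ft_force: [-0.0, -0.7, 0.0]
finger_gap: 85.5
grip_force: 0.0
```

>>> arm_command(targets=[[[0, 0, 0, 0, 0, 0, 1], [0, 0, 0, 0, 0, 0, -1], [0, 0, 0, 0, 0, 0, -1], [0, 0, 0, 0, 0, 0, -1], [0, 0, 0, 0, 0, 0, -1], [0, 0, 0, 0, 0, 0, -1]]])

```text
time: 33.72
tool_pos: [545.7, 274.1, 144.7]
tcp_rot: [-179.9, -0.0, 92.9]
ft_force: [-2.0, -1.2, 5.9]
finger_gap: 21.6
grip_force: 52.1
```

>>> arm_command(targets=[[[0, 0, 0, 0, 0, -0.07, -1], [0, 0, 0, 0, 0, -0.15, -1], [0, 0, 0, 0, 0, -0.15, -1], [0, 0, 0, 0, 0, -0.15, -1], [0, 0, 0, 0, 0, -0.15, -1], [0, 0, 0, 0, 0, -0.15, -1], [0, 0, 0, 0, 0, -0.15, -1], [0, 0, 0, 0, 0, -0.15, -1], [0, 0, 0, 0, 0, -0.15, -1], [0, 0, 0, 0, 0, -0.15, -1]]])

```text
time: 34.98
tool_pos: [547.9, 272.6, 144.7]
tcp_rot: [180.0, -0.2, 11.2]
ft_force: [7.7, -7.3, 0.9]
finger_gap: 21.7
grip_force: 51.5
```

>>> arm_command(targets=[[[0, 0, 0, 0, 0, -0.15, -1], [0, 0, 0, 0, 0, -0.15, -1], [0, 0, 0, 0, 0, -0.15, -1], [0, 0, 0, 0, 0, -0.15, -1], [0, 0, 0, 0, 0, -0.075, -1], [0, 0, 0, 0, 0, 0, -1], [0, 0, 0, 0, 0, 0, -1]]])

```text
time: 35.85
tool_pos: [547.7, 271.3, 144.6]
tcp_rot: [-180.0, -0.3, -27.2]
ft_force: [5.9, -12.3, 3.3]
finger_gap: 21.4
grip_force: 51.9
```

>>> arm_command(targets=[[[0, 0, 0, 0, 0, 0, 1], [0, 0, 0, 0, 0, 0, 1], [0, 0, 0, 0, 0, 0, 1], [0, 0, 0.05, 0, 0, 0, 1], [0, 0, 0.05, 0, 0, 0.11, 1], [0.006, -0.055, 0, 0, 0, 0.1, 1], [0.006, -0.055, 0, 0, 0, 0.1, 0.2], [0.006, -0.055, 0, 0, 0, 0.1, 0.2], [0.006, -0.055, 0, 0, 0, 0.1, 0.2], [0.006, -0.055, 0, 0, 0, 0, 0.2]]])

```text
time: 37.1
tool_pos: [575.5, -2.3, 243.8]
tcp_rot: [-179.9, -0.0, 2.2]
ft_force: [0.7, 0.4, 0.0]
finger_gap: 51.2
grip_force: 0.0
```

>>> arm_command(targets=[[[0.005, -0.055, 0, 0, 0, 0, 0.2], [0.005, -0.055, 0, 0, 0, 0, 0.2], [0.005, -0.055, 0, 0, 0, 0, 0.2], [0.003, -0.055, 0, 0, 0, 0, 0.2], [0, 0, 0, 0, -0.07, 0, 0.2], [0, 0, 0, 0, -0.071, 0, 0.2], [0, 0, 0, 0, 0, 0, 0.2], [0, 0, 0, 0, 0, 0, 0.2]]])

```text
time: 38.1
tool_pos: [593.6, -220.7, 244.0]
tcp_rot: [179.8, -8.0, 2.1]
ft_force: [0.3, 1.0, 0.9]
finger_gap: 51.1
grip_force: 0.0
```

```bash
python3 tray.py
python3 - <<'E'
from h import *
s=status.sense();print(s['tool_pos'],s['tcp_rot'])
E
```

```text
tray px [ 19  46 156]
1850.5 [[408.5, 273.70001220703125], [413.8999938964844, 208.6999969482422], [457.1000061035156, 212.3000030517578], [451.70001220703125, 277.29998779296875]]
[[ 383.5 -382.    38. ]
 [ 591.2 -402.8   38. ]
 [ 582.3 -541.7   38. ]
 [ 374.9 -518.2   38. ]] [ 483.  -461.2   38. ] [np.float64(136.5), np.float64(208.8), np.float64(139.2), np.float64(208.7)]
[ 593.82305093 -220.63284753  243.96297185] [179.79415113  -8.02915177   2.16507855]
```

>>> arm_command(targets=[[[0.0008, -0.0054, -0.04, 0, 0, 0, 0.2], [0, 0, -0.04, 0, 0, 0, 0.2], [0, 0, -0.03, 0, 0, 0, 0.2], [0, 0, -0.02, 0, 0, 0, 0.2], [0, 0, -0.015, 0, 0, 0, 0.2], [0, 0, -0.008, 0, 0, 0, 0.2], [0, 0, -0.004, 0, 0, 0, 0.2], [0, 0, 0, 0, 0, 0, 0.2], [0, 0, 0, 0, 0, 0, 0.2]]])

```text
time: 39.28
tool_pos: [594.8, -226.6, 87.6]
tcp_rot: [179.8, -8.1, 2.1]
ft_force: [-0.0, -0.1, -0.9]
finger_gap: 51.1
grip_force: 0.0
```

>>> arm_command(targets=[[[0, 0, 0, 0, 0, 0, -1], [0, 0, 0, 0, 0, 0, -1], [0, 0, 0, 0, 0, 0, -1], [0, 0, 0, 0, 0, 0, -1], [0, 0, 0, 0, 0, 0, -1]]])

```text
time: 39.9
tool_pos: [594.8, -226.6, 87.5]
tcp_rot: [179.8, -8.1, 2.1]
ft_force: [-1.1, 0.2, 5.3]
finger_gap: 26.7
grip_force: 49.9
```

>>> arm_command(targets=[[[0, 0, 0.02, 0, 0, 0, -1], [0, 0, 0.04, 0, 0, 0, -1], [0, 0, 0.05, 0, 0.071, 0, -1], [0, 0, 0.043, 0, 0.07, 0, -1], [-0.015, 0.05, 0, 0, 0, 0.1, -1], [-0.015, 0.05, 0, 0, 0, 0.1, -1], [-0.015, 0.05, 0, 0, 0, 0.1, -1], [-0.015, 0.05, 0, 0, 0, 0.1, -1], [-0.015, 0.05, 0, 0, 0, 0.1, -1], [-0.015, 0.05, 0, 0, 0, 0.04, -1]]])

```text
time: 41.15
tool_pos: [503.7, 75.2, 240.8]
tcp_rot: [-179.9, -0.1, 33.2]
ft_force: [1.3, 0.1, -1.2]
finger_gap: 26.8
grip_force: 49.4
```

>>> arm_command(targets=[[[-0.015, 0.045, 0, 0, 0, 0, -1], [-0.015, 0.05, 0, 0, 0, 0, -1], [-0.017, 0.0467, 0, 0, 0, 0, -1], [0, 0, -0.04, 0, 0, 0, -1], [0, 0, -0.04, 0, 0, 0, -1], [0, 0, -0.03, 0, 0, 0, -1], [0, 0, -0.015, 0, 0, 0, -1], [0, 0, 0, 0, 0, 0, -1], [0, 0, 0, 0, 0, 0, -1], [0, 0, 0, 0, 0, 0, -1]]])

```text
time: 42.4
tool_pos: [458.4, 215.7, 116.3]
tcp_rot: [-179.9, -0.1, 33.0]
ft_force: [0.4, 0.3, -0.7]
finger_gap: 27.3
grip_force: 49.4
```

>>> arm_command(targets=[[[-0.0007, -0.0006, -0.015, 0, 0, 0, -1], [0, 0, -0.01, 0, 0, 0, -1], [0, 0, -0.006, 0, 0, 0, -1], [0, 0, -0.004, 0, 0, 0, -1], [0, 0, -0.003, 0, 0, 0, -1], [0, 0, 0, 0, 0, 0, -1], [0, 0, 0, 0, 0, 0, -1]]])

```text
time: 43.28
tool_pos: [457.0, 214.8, 77.9]
tcp_rot: [-179.9, -0.0, 33.1]
ft_force: [-4.5, -2.7, 10.3]
finger_gap: 26.9
grip_force: 50.6
```

Seated at the same height; release, clear away and look.

>>> arm_command(targets=[[[0, 0, 0, 0, 0, 0, 0.3], [0, 0, 0, 0, 0, 0, 0.3], [0, 0, 0, 0, 0, 0, 0.3], [0, 0, 0.02, 0, 0, 0, 0.3], [0, 0, 0.05, 0, 0, 0, 0.3], [0, 0, 0.06, 0, 0, 0, 0.3], [0, -0.06, 0.03, 0, 0, 0, -1], [0, -0.06, 0, 0, 0, 0, -1], [0, -0.06, 0, 0, 0, 0, -1], [0, -0.06, 0, 0, 0, 0, -1]]])

```text
time: 44.52
tool_pos: [456.4, -22.9, 234.8]
tcp_rot: [-179.9, -0.0, 33.1]
ft_force: [0.9, 0.3, -0.2]
finger_gap: -0.2
grip_force: 0.0
```

```bash
python3 nest.py 3 L
python3 - <<'E'
from h import *
a=load('n3'); b=cv2.resize(load('tn3')[195:295,375:475],(400,400),interpolation=2)
cv2.imwrite('pics/n3b.png',cv2.cvtColor(np.hstack([a[:,:],b])[:, :],cv2.COLOR_RGB2BGR)[:, 0:1200][::1])
i=cv2.imread('pics/n3b.png');cv2.imwrite('pics/n3b.png',cv2.resize(i,(798,266),interpolation=cv2.INTER_AREA))
s=status.sense();print(s['tool_pos'])
# button in both views: dark disc centroid near earlier pixels
E
```

```text
[456.37818563 -26.40532972 234.65633257]
```

View pics/n3b.png

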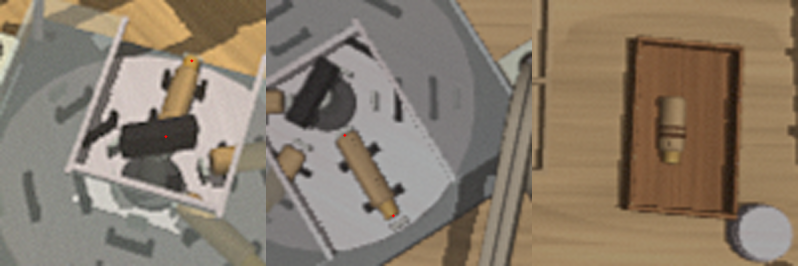

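>>> arm_command(targets=[[[0.044, 0.017, 0, 0, 0, 0, -1], [0.044, 0.017, 0, 0, 0, 0, -1], [0.043, 0.0165, 0, 0, 0, 0, -1], [0, 0, -0.05, 0, 0, 0, -1], [0, 0, -0.05, 0, 0, 0, -1], [0, 0, -0.025, 0, 0, 0, -1], [0, 0, 0, 0, 0, 0, -1], [0, 0, 0, 0, 0, 0, -1]]])

```text
time: 45.62
tool_pos: [588.5, 29.7, 111.1]
tcp_rot: [-180.0, -0.1, 33.1]
ft_force: [0.9, 0.0, 0.9]
finger_gap: 0.1
grip_force: 0.0
```

>>> arm_command(targets=[[[0, 0, -0.01, 0, 0, 0, -1], [0, 0, -0.005, 0, 0, 0, -1], [0, 0, -0.005, 0, 0, 0, -1], [0, 0, 0, 0, 0, 0, -1], [0, 0, 0, 0, 0, 0, -1]]])

```text
time: 46.25
tool_pos: [588.3, 29.4, 91.0]
tcp_rot: [-179.9, -0.1, 33.0]
ft_force: [-3.4, 0.2, 8.5]
finger_gap: -0.0
grip_force: 4.5
```

>>> arm_command(targets=[[[0, 0, -0.002, 0, 0, 0, -1], [0, 0, 0, 0, 0, 0, -1], [0, 0, 0, 0, 0, 0, -1]]])

```text
time: 46.62
tool_pos: [588.4, 29.4, 90.8]
tcp_rot: [-180.0, -0.1, 33.0]
ft_force: [-10.8, -0.2, 22.0]
finger_gap: -0.2
grip_force: 11.0
```

Run:
```python
from h import *
crop(snap('scene','s9'),'c9',255,190,325,260,6)
```

```text
(no output)
```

View pics/c9.png

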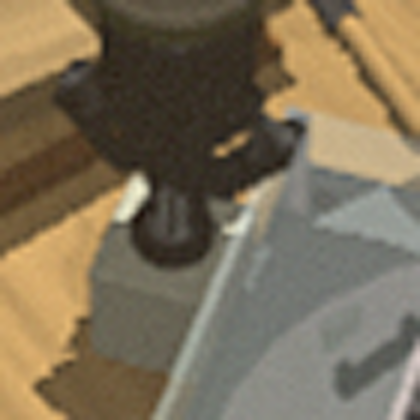

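>>> arm_command(targets=[[[0, 0, 0.005, 0, 0, 0, -1], [0, 0, 0, 0, 0, 0, -1], [0, 0, 0, 0, 0, 0, -1]]])

```text
time: 47.05
tool_pos: [588.4, 29.4, 92.9]
tcp_rot: [-179.9, -0.1, 33.0]
ft_force: [3.6, 0.1, 3.6]
finger_gap: 0.1
grip_force: 1.9
```

>>> arm_command(targets=[[[0, 0, 0.01, 0, 0, 0, -1], [0, 0, 0.03, 0, 0, 0, -1], [0, 0, 0.05, 0, 0, 0, -1], [0, 0, 0.05, 0, 0, 0, -1], [-0.04, -0.03, 0, 0, 0, 0, -1], [-0.04, -0.03, 0, 0, 0, 0, -1], [-0.04, -0.03, 0, 0, 0, 0, -1], [-0.02, -0.03, 0, 0, 0, 0, -1], [0, 0, 0, 0, 0, 0, -1], [0, 0, 0, 0, 0, 0, -1]]])

```text
time: 48.3
tool_pos: [447.5, -90.4, 232.5]
tcp_rot: [-179.9, 0.0, 33.0]
ft_force: [0.5, 0.4, 0.4]
finger_gap: -0.3
grip_force: 0.0
```

```bash
python3 -c "
from h import *
print(job.hand_in())"
```

```text
the job is handed in; nothing more can be done
None
```

The changeover is done and handed in at about 48 s: the one marked handle (short) lies flat in the tray, all three blanks present (two long, one short) are seated flat in nests of their own length with ferrules towards the rim, and the start button was pressed to its stop and released.

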